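# Hold the cassette tank's lid open for the loading of three cassettes

## Task

Count exactly three of the five white tissue cassettes into the steel tray, each lying flat on the tray's floor and none on top of another; the other two stay out, clear of the tray. Then raise the lid of the cassette tank, which falls shut by itself, and keep holding it open at about 60 degrees from closed so that a colleague can lift the tray in: finish while still holding the lid there, do not let go. Leave the base moulds and everything else on the desk where they are.

Things in the scene. Friction and masses are not known exactly. Their poses are not given: they have to be found in the camera images.
- mat: thin grey work mat, fixed, 300 x 380 x 3 mm thick, carrying the tray, cassettes, moulds, mailer and forceps. Origin at the centre of its underside (on the desk, z = 0), z up; its top is 3 mm above the desk. It lies on one side of the desk and the tank on the other; the sides change.
- tray: loose open steel tray (300 g) on the mat, outside 120 (its x) x 160 (its y) x 25 mm high, walls and floor 2 mm thick. Origin at the centre of its underside, z up.
- cassette1: loose white plastic tissue cassette (12 g): a flat block 40 long (its x) x 28 wide (its y) x 8 mm high, with a perforated top and a sloping label face at its -x end where the height falls to 4 mm. Lies flat on the mat at the start. Origin at the centre of its underside, z up. All five are alike.
- cassette2: loose white plastic tissue cassette (12 g): a flat block 40 long (its x) x 28 wide (its y) x 8 mm high, with a perforated top and a sloping label face at its -x end where the height falls to 4 mm. Lies flat on the mat at the start. Origin at the centre of its underside, z up. All five are alike.
- cassette3: loose white plastic tissue cassette (12 g): a flat block 40 long (its x) x 28 wide (its y) x 8 mm high, with a perforated top and a sloping label face at its -x end where the height falls to 4 mm. Lies flat on the mat at the start. Origin at the centre of its underside, z up. All five are alike.
- cassette4: loose white plastic tissue cassette (12 g): a flat block 40 long (its x) x 28 wide (its y) x 8 mm high, with a perforated top and a sloping label face at its -x end where the height falls to 4 mm. Lies flat on the mat at the start. Origin at the centre of its underside, z up. All five are alike.
- cassette5: loose white plastic tissue cassette (12 g): a flat block 40 long (its x) x 28 wide (its y) x 8 mm high, with a perforated top and a sloping label face at its -x end where the height falls to 4 mm. Lies flat on the mat at the start. Origin at the centre of its underside, z up. All five are alike.
- tank: fixed cassette tank: white bench-top reservoir, 280 wide (its y) x 190 deep (its x, from -72 to +118 mm) x 100 mm high without the lid, control panel on its -x front. Origin on the desk under the body, its -x side faces roughly to the robot, z up.
- lid (a joint): opening angle of the tank's lid in rad: 0 closed, growing as the front edge goes up, stop at 1.40 (80 degrees); 60 degrees is 1.047. The lid is a white panel 286 wide, reaching 190 mm forward of the hinge, 12 mm thick (22 mm over its raised middle), its underside 2 mm above the tank rim; 0.6 to 0.9 kg; it falls shut from any angle when let go. It turns about the tank's y axis through point lid_hinge.
- lid_hinge (a point): middle of the lid's hinge axis, along the tank's back edge, 115 mm behind (tank's +x) and 104 mm above the tank's origin; does not move.
- lid_bar (a point): middle of the lid's handle: a round steel bar 12 mm thick and 150 mm long, parallel to the hinge, standing out in front of the lid's front edge on two arms at its ends, with 34 mm free between bar and lid edge. Its axis is 230 mm from the hinge axis; with the lid closed it is at tank x = -115 mm, 110 mm above the desk, the space under it free. At 60 degrees its axis is 306 mm above the desk. The axes turn with the lid: y along the bar, x towards the hinge.
- mould1: steel base mould, open tub 40 x 31 x 12 mm high, lying among the cassettes; leave alone. Origin under its centre.
- mould2: second steel base mould, the same; leave alone. Origin under its centre.
- mailer: closed white slide mailer box, 30 (x) x 82 (y) x 14 mm high, on the mat; leave alone. Origin under its centre.
- forceps: steel forceps lying on the mat's far edge, 115 mm long along their y, 6 mm high; leave alone. Origin under the middle.
- jar: square glass staining jar with a round white cap, 56 x 56 x 102 mm high, at the back of the desk; leave alone. Origin under its centre.
- timer: white standing timer, 40 x 62 x 60 mm high, at the back of the desk; leave alone. Origin under its centre.
There are look-alikes about, which are no part of the job. Leave any blue or yellow look-alike of the cassette3 alone.

How it is judged:
By the outcome, as a careful person would: the job done as asked, in the order asked, and still so for the second after the job is handed in, while the arm keeps its last pose, push and grip.
It also fails if it takes over 72 s, if anything falls off the work surface, if the arm or the gripper's body presses on something with over 40 N, if the wrist force passes 120 N, or if a joint passes its speed limit or range.

## Robot

A 7-joint arm with a two-finger parallel gripper is mounted at the origin on the work surface. World frame = base frame: x ahead of the robot, y to its left, z up, the work surface at z = 0. Lengths are in m, angles in rad, forces in N, time in s.
With the tool pointing down it reaches from about 0.425 to 0.925 m from the base axis. Payload 6.8 kg.
Tool frame: the origin (TCP) lies at the centre of the arm's flange, where the gripper is bolted on; the fingertips stand 173 mm ahead of it and the grasp point (between the pads) lies 155 mm ahead of it; z points along the fingers, y is the direction in which the jaws open and shut (so a half turn about z gives the same grasp; the last joint's range is limited). The gripper opens to 85 mm and grips with 20 to 120 N. Pads are 22 mm wide; open, the fingers measure 114 mm over their backs; the gripper's body (76 mm by 85 mm) begins 54 mm behind the grasp point. The pads swing forward as they close: fully open they stand 13 mm farther back than shut.
Start: joints at [1.128, 0.477, 0.022, 1.555, -0.011, 1.109, -0.083], TCP at [0.222, -0.638, 0.405] pointing down, gripper open.
Joint ranges: [-2.96, 2.96], [-0.34, 2.1], [-1.41, 1.46], [0.24, 2.44], [-1.37, 4.51], [0.17, 1.92], [-2.96, 2.96]. Speed limits (rad/s): [2.39, 2.39, 3.14, 3.14, 3.14, 3.14, 3.14].

## Interface

Orientations are given as [roll, pitch, yaw] about the fixed x, y, z axes, in that order (R = Rz(yaw) Ry(pitch) Rx(roll)).
In Python, from plant import env gives the robot as it stands.
- The arm moves only by the tool drive_tool, never from a script. Its argument "moves" is text: rows parted by semicolons, each of 4 numbers parted by spaces: the shift along the tool's x, y, z each as a share of 0.12 m, from -1 to 1, then the turn about the tool's z as a share of 90 degrees, from -1 to 1. In form: tx ty tz spin; .... A call has 1 to 5 rows; each row shifts and turns the commanded pose from where the row before left it, along the tool's axes as they then stand; what a row does not reach is not made up. A row lasts 1/8 s, in which the tool goes at most 62.5 mm and 10.7 degrees, less where a joint would pass 70% of its speed; a pose out of reach is approached as far as the arm can. A call with a number of a shift or a turn outside -1 to 1 is refused whole. A call with a gripper value outside its range is refused whole. "grip" is the closure, from -1 (fully open) to 1 (shut), set as the call begins (left out, the last holds). The fingers move at their own pace and stop on an object; the grip force is fixed at half the most. Time passes only in rows, so rows that do not move let the fingers close. It gives the time, the measured TCP pose, the force and the opening at its end, in the units of the state.
- env.get_state(): the state, without advancing time (a new reading comes with each control period).
- env.capture(name): name is "scene" or "top" or "wrist"; returns the picture (480x640x3 uint8, blue, green, red); there is no depth.
- env.get_calibration(name): a dict with "fx", "fy", "cx", "cy" (pixels), "origin" and "orientation" of the camera in the world. Camera axes: x right, y down, z forward; pixel columns grow to the right and rows downward; lengths in m; the calibration is good to about 2 mm. A picture is of the moment at which its call begins: read the wrist's pose just before it. get_calibration takes no time and is no camera call; for the wrist camera it gives the pose at the moment of the call.
- env.finish_job(): hands the job in, once; it reports no verdict.
The state is a dict: "time": time; "q": joint angles; "qd": joint speeds; "joint_efforts": joint torques, N m; "tcp_pos": TCP position; "tool_rot": TCP orientation; "ft_force": force on the tool from outside, world axes, zero at the start; "moment": the same for the moment, N m; "opening": finger opening in m.
Only numpy, scipy, OpenCV 4.12 (cv2) and the standard library are available. Lean on these libraries where they do the work, as an engineer would, in place of code of your own. Each camera call takes 0.05 s, during which the arm holds its last target.

## Working session

There is one attempt and no reset: what is moved stays moved. The work goes in short steps, Python scripts to look and compute and a tool call to move; the robot and the scene stay as the last step left them, time stands still between calls to the robot, and variables do not carry over. Pictures are saved under pics/ and viewed, and the job is handed in when it is done.

Besides the shell and the picture viewer there is one more tool, called as a command line: name --argument value ..., lists and objects as JSON in quotes. drive_tool: Moves the arm, as the interface text tells. Shift numbers are shares of 0.12 m and turn numbers shares of 90 degrees, none past 1 either way. Its arguments: {"type":"object","properties":{"moves":{"type":"string"},"grip":{"type":"number"}},"required":["moves"]}

```bash
ls; mkdir -p pics; python3 - <<'E'
from plant import env
import cv2
print(env.get_state())
for n in ["scene","top","wrist"]:
    print(n,env.get_calibration(n))
    cv2.imwrite(f"pics/a_{n}.png",env.capture(n))
E
```

```text
pics
{'time': 0.0, 'q': array([ 1.12791393,  0.47781261,  0.02233801,  1.55645459, -0.01147527,
        1.10929377, -0.08309067]), 'qd': array([-1.67533428e-03, -6.89938637e-04, -6.17783699e-04, -8.17632768e-04,
       -2.89426740e-03,  8.93176436e-04, -8.28563193e-05]), 'joint_efforts': array([-8.72091405e-04, -5.96447682e+01,  1.60785321e+00, -2.81191099e+01,
        1.26210760e-02,  9.39032121e-03, -1.76193583e-05]), 'tcp_pos': array([ 0.22169609, -0.63726357,  0.40371568]), 'tool_rot': array([-3.13975941e+00,  1.58573219e-04,  3.34826009e-01]), 'ft_force': array([ 0.71145955, -0.79756569, -0.10959609]), 'moment': array([-0.01686334, -0.00174652, -0.02502998]), 'opening': 0.08508898899764389}
scene {'fx': 546.5432196770296, 'fy': 546.5432196770296, 'cx': 311.47645554958433, 'cy': 237.16504499826092, 'origin': array([ 1.14320323, -0.29536064,  0.86176517]), 'orientation': array([-2.43364188,  0.01137672,  1.09148361])}
top {'fx': 584.8627998734759, 'fy': 584.8627998734759, 'cx': 322.61850698610715, 'cy': 233.20496777331186, 'origin': array([ 0.39173972, -0.01443154,  1.1917585 ]), 'orientation': array([-3.0245198 , -0.01268897, -1.54255374])}
wrist {'fx': 405.09495387033985, 'fy': 405.09495387033985, 'cx': 315.6581975040998, 'cy': 239.00740389604195, 'origin': array([ 0.29086241, -0.61320531,  0.37324373]), 'orientation': array([ 2.85277634e+00,  2.06130675e-03, -1.23589798e+00])}
```

View pics/a_top.png

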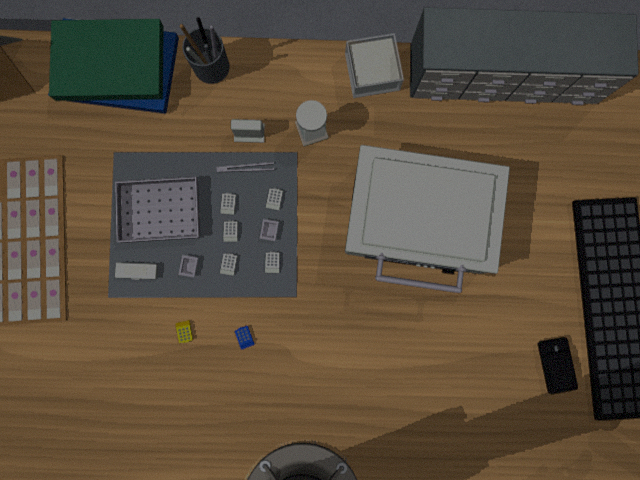

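View pics/a_scene.png

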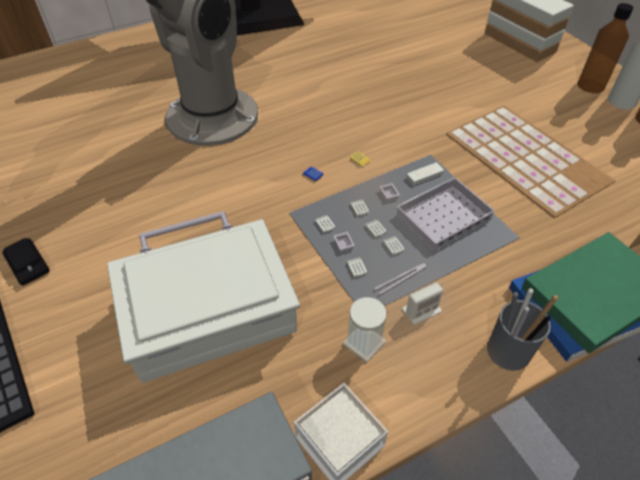

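View pics/a_wrist.png

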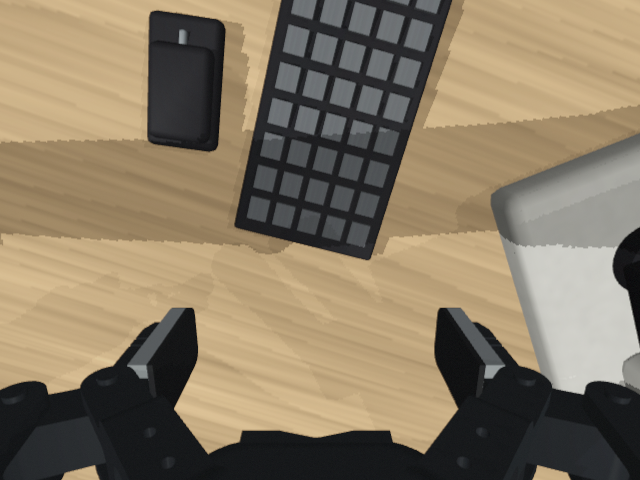

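Top view: the mat is on the left (robot's +y), with the tray around (158,210). White cassettes are near (229,204), (275,198), (231,231), (229,264) and (272,262), moulds at (270,229) and (188,265). The tank is on the right with its bar around (418,283). I'll measure these now.

```bash
cat > h.py <<'E'
import numpy as np, cv2
from scipy.spatial.transform import Rotation as Ro
def ray(cal,uv,z):
    uv=np.atleast_2d(np.array(uv,float))
    d=np.c_[(uv[:,0]-cal['cx'])/cal['fx'],(uv[:,1]-cal['cy'])/cal['fy'],np.ones(len(uv))]
    d=d@Ro.from_euler('xyz',cal['orientation']).as_matrix().T
    o=np.array(cal['origin']); t=(z-o[2])/d[:,2]
    return o+t[:,None]*d
def proj(cal,p):
    p=np.atleast_2d(p)-cal['origin']
    c=p@Ro.from_euler('xyz',cal['orientation']).as_matrix()
    return np.c_[c[:,0]/c[:,2]*cal['fx']+cal['cx'],c[:,1]/c[:,2]*cal['fy']+cal['cy']]
def rect(cal,cnt,z):
    w=ray(cal,cnt.reshape(-1,2),z)[:,:2]
    (c,s,a)=cv2.minAreaRect((w*1000).astype(np.float32))
    if s[0]<s[1]: s=(s[1],s[0]);a+=90
    return np.round(np.array(c)/1000,4),np.round(s,1),round((a+90)%180-90,1)
E
python3 - <<'E'
from h import *
from plant import env
cal=env.get_calibration("top")
im=cv2.imread("pics/a_top.png"); g=cv2.cvtColor(im,cv2.COLOR_BGR2HSV)
print(im[204,229],im[229,270],im[170,150],im[200,210],im[271,135],im[283,418],im[180,116],im[183,150])
m=((g[...,2]>120)&(g[...,1]<60)).astype(np.uint8)*255
m[:150]=0;m[300:]=0;m[:,:105]=0;m[:,300:]=0
m=cv2.morphologyEx(m,cv2.MORPH_CLOSE,np.ones((3,3)))
for c in cv2.findContours(m,0,2)[0]:
    if cv2.contourArea(c)>60:
        print(cv2.boundingRect(c),rect(cal,c,0.011))
print("mat",ray(cal,[[113,153],[298,153],[298,297],[109,297]],0.003))
print("bar ends",ray(cal,[[378,279],[461,288]],0.110))
print("lid corners",ray(cal,[[360,149],[508,165],[500,271],[348,254]],0.114))
cv2.imwrite("pics/a_m.png",cv2.resize(m[140:310,100:310],None,fx=3,fy=3))
cv2.imwrite("pics/a_z.png",cv2.resize(im[140:310,100:310],None,fx=3.5,fy=3.5,interpolation=cv2.INTER_CUBIC))
E
```

```text
[129 132 131] [113 102 107] [74 67 66] [54 44 49] [125 128 127] [114 104 110] [70 69 63] [64 63 60]
(115, 263, 41, 15) (array([0.4446, 0.3492]), array([79.5, 27.1]), 89.7)
(221, 254, 16, 21) (array([0.4628, 0.1634]), array([38.4, 26.3]), -7.7)
(265, 253, 14, 20) (array([0.4684, 0.0758]), array([38.4, 26.2]), 1.7)
(224, 222, 13, 19) (array([0.5299, 0.1626]), array([37.2, 24.4]), 2.6)
(221, 194, 14, 20) (array([0.5868, 0.1702]), array([38.8, 26.4]), -2.9)
(266, 189, 16, 21) (array([0.5992, 0.0764]), array([39.4, 26.2]), -9.7)
mat [[0.68617932 0.413046   0.003     ]
 [0.69824905 0.03034608 0.003     ]
 [0.40076906 0.02047892 0.003     ]
 [0.3899975  0.40033307 0.003     ]]
bar ends [[ 0.4371905  -0.12925826  0.11      ]
 [ 0.42501268 -0.28303676  0.11      ]]
lid corners [[ 0.68104834 -0.09059297  0.114     ]
 [ 0.65894132 -0.37094932  0.114     ]
 [ 0.45826586 -0.35431962  0.114     ]
 [ 0.48153932 -0.07252684  0.114     ]]
```

View pics/a_z.png

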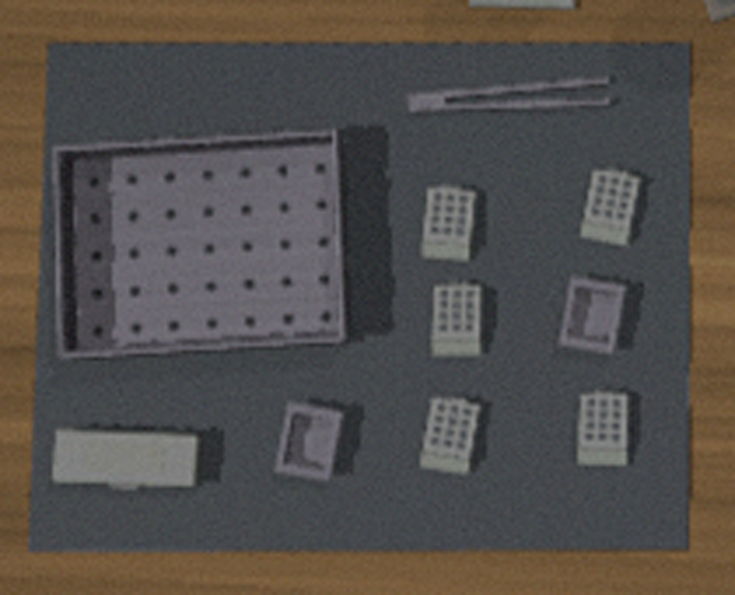

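```bash
cat >> h.py <<'E'
def plan(st,targets,n=None,step=0.055):
    """targets: list of (x,y,z,yawdeg); prints rows"""
    p=np.array(st['tcp_pos']);yaw=st['tool_rot'][2]
    out=[]
    for t in targets:
        q=np.array(t[:3]);ty=np.radians(t[3])
        dy=(ty-yaw+np.pi)%(2*np.pi)-np.pi
        k=max(int(np.ceil(np.linalg.norm(q-p)/step)),int(np.ceil(abs(dy)/np.radians(10))),1)
        d=(q-p)/k
        for i in range(k):
            c,s=np.cos(yaw),np.sin(yaw)
            out.append([(c*d[0]+s*d[1])/.12,(s*d[0]-c*d[1])/.12,-d[2]/.12,-dy/k/(np.pi/2)])
            yaw+=dy/k
        p=q
    for i in range(0,len(out),5):
        print("; ".join(" ".join(f"{v:.3f}" for v in r) for r in out[i:i+5]))
E
python3 - <<'E'
from h import *
from plant import env
cal=env.get_calibration("top")
px=np.array([[53,148],[336,130],[345,340],[62,357]])/3.5+[100,140]
w=ray(cal,px,0.028);print(w,w.mean(0))
print([np.linalg.norm(w[i]-w[i-1]) for i in range(4)])
e=(w[0]-w[1]+w[3]-w[2]);print("tray y-axis ang",np.degrees(np.arctan2(e[1],e[0]))-90)
cs=env.get_calibration("scene")
P=[[.4628,.1634,.011],[.4684,.0758,.011],[.5299,.1626,.011],[.5868,.1702,.011],[.5992,.0764,.011],[.4372,-.1293,.11],[.425,-.283,.11],*w]
print(proj(cs,P).round(1))
im=cv2.imread("pics/a_scene.png")
for u in proj(cs,P): cv2.circle(im,tuple(int(round(v)) for v in u),2,(0,0,255),-1)
cv2.imwrite("pics/a_chk.png",cv2.resize(im[140:330,110:530],None,fx=1.9,fy=1.9))
plan(env.get_state(),[(.52,-.30,.40,-3),(.587,.170,.40,-3)])
E
```

```text
[[0.61982942 0.39553832 0.028     ]
 [0.63540492 0.23368011 0.028     ]
 [0.51370552 0.22204164 0.028     ]
 [0.49922549 0.38204005 0.028     ]] [0.56704133 0.30832503 0.028     ]
[np.float64(0.12135696455883535), np.float64(0.16260589015408652), np.float64(0.12225464405862962), np.float64(0.16065229846584694)]
tray y-axis ang 5.334907689618376
[[359.3 206.1]
 [324.7 222. ]
 [375.5 226.8]
 [393.6 244. ]
 [356.7 265.6]
 [221.4 213.8]
 [139.8 238.7]
 [494.3 210.6]
 [435.  243.6]
 [396.2 206.4]
 [453.6 177.5]]
0.363 -0.204 0.004 0.027; 0.354 -0.220 0.004 0.027; 0.345 -0.235 0.004 0.027; 0.334 -0.249 0.004 0.027; 0.323 -0.263 0.004 0.027
0.312 -0.277 0.004 0.027; 0.299 -0.290 0.004 0.027; 0.287 -0.303 0.004 0.027; 0.273 -0.315 0.004 0.027; 0.039 -0.438 -0.000 -0.000
0.039 -0.438 -0.000 -0.000; 0.039 -0.438 -0.000 -0.000; 0.039 -0.438 -0.000 -0.000; 0.039 -0.438 -0.000 -0.000; 0.039 -0.438 -0.000 -0.000
0.039 -0.438 -0.000 -0.000; 0.039 -0.438 -0.000 -0.000; 0.039 -0.438 -0.000 -0.000
```

View pics/a_chk.png

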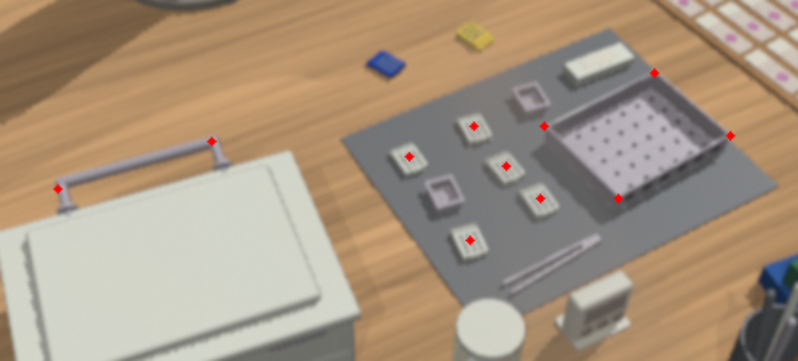

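The scene view agrees with the top-view points to about 2 px for the cassettes, tray corners and bar, so I'll move.

drive_tool --moves "0.36 -0.20 0 0.027; 0.35 -0.22 0 0.027; 0.345 -0.235 0 0.027; 0.335 -0.25 0 0.027; 0.325 -0.265 0 0.027" --grip 0.0

```text
time: 0.78
tcp_pos: [0.3877, -0.4489, 0.4045]
tool_rot: [-3.141, 0.0, 0.121]
ft_force: [0.5, 0.1, -0.2]
opening: 0.0426
```

drive_tool --moves "0.31 -0.28 0 0.027; 0.30 -0.29 0 0.027; 0.29 -0.30 0 0.027; 0.27 -0.315 0 0.027; 0.04 -0.44 0 0"

```text
time: 1.4
tcp_pos: [0.5276, -0.2461, 0.4044]
tool_rot: [3.142, -0.001, -0.047]
ft_force: [0.4, 1.1, -0.2]
opening: 0.0427
```

drive_tool --moves "0.04 -0.44 0 0; 0.04 -0.44 0 0; 0.04 -0.44 0 0; 0.04 -0.44 0 0; 0.04 -0.44 0 0"

```text
time: 2.02
tcp_pos: [0.5623, 0.0168, 0.4046]
tool_rot: [3.141, 0.0, -0.047]
ft_force: [0.3, 0.5, 1.2]
opening: 0.043
```

drive_tool --moves "0.04 -0.44 0.2 0; 0.04 -0.44 0.2 0; 0 0 0.2 0; 0 0 0 0"

```text
time: 2.52
tcp_pos: [0.576, 0.1204, 0.3306]
tool_rot: [3.14, 0.004, -0.046]
ft_force: [0.1, -0.5, -0.1]
opening: 0.0428
```

```bash
python3 - <<'E'
from h import *
from plant import env
cal=env.get_calibration("wrist"); im=env.capture("wrist"); print(cal)
P=[[.4628,.1634,.011],[.5299,.1626,.011],[.5868,.1702,.011],[.5992,.0764,.011]]
print(proj(cal,P).round(1))
for u in proj(cal,P): cv2.circle(im,tuple(int(round(v)) for v in u),2,(0,0,255),-1)
cv2.imwrite("pics/b_w.png",im)
E
```

```text
{'fx': 405.09495387033985, 'fy': 405.09495387033985, 'cx': 315.6581975040998, 'cy': 239.00740389604195, 'origin': array([0.64901729, 0.11721582, 0.29974744]), 'orientation': array([ 2.84828510e+00, -1.12759307e-03, -1.61655974e+00])}
[[269.2 357.4]
 [263.3 281.2]
 [246.4 209.3]
 [375.3 186.5]]
```

View pics/b_w.png

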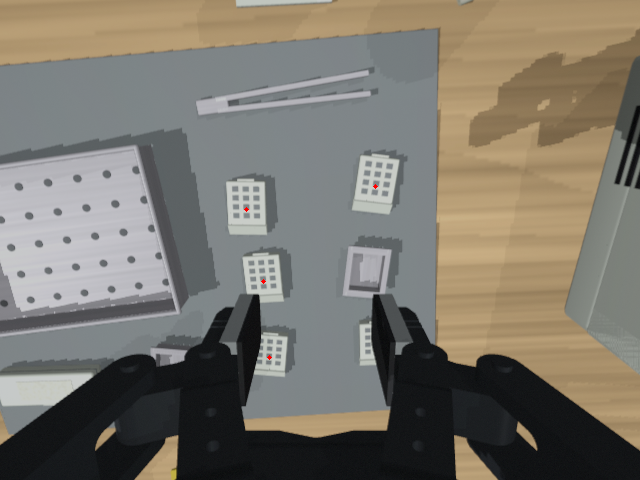

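```bash
python3 - <<'E'
from h import *
from plant import env
import pickle
st=env.get_state();cal=env.get_calibration("wrist"); im=env.capture("wrist")
pickle.dump((cal,im),open("w1.pkl","wb"))
g=cv2.cvtColor(im,cv2.COLOR_BGR2HSV)
m=((g[...,2]>150)&(g[...,1]<25)).astype(np.uint8)*255
print(im[231,247],im[250,180],im[150,60])
m=(im[...,2].astype(int)+4>=im[...,0])&(im.max(2)>135)&(g[...,1]<30)
m=m.astype(np.uint8)*255
m=cv2.morphologyEx(m,cv2.MORPH_CLOSE,np.ones((9,9)))
for c in cv2.findContours(m,0,2)[0]:
    if 800<cv2.contourArea(c)<6000: print(cv2.boundingRect(c),rect(cal,c,0.011))
plan(st,[(.587,.170,.25,-3),(.587,.170,.190,-3)])
E
```

```text
[186 194 188] [100  98  91] [98 96 90]
(0, 373, 93, 47) (array([0.444 , 0.3583]), array([95.9, 39.3]), -75.5)
(254, 333, 33, 45) (array([0.4656, 0.1621]), array([40.3, 25.1]), -8.3)
(242, 254, 42, 50) (array([0.5327, 0.1631]), array([41.3, 28.2]), 2.0)
(345, 247, 42, 48) (array([0.5351, 0.0835]), array([38.6, 29. ]), -5.0)
(580, 189, 60, 188) (array([ 0.506 , -0.1037]), array([164.7,  43.8]), 14.6)
(226, 180, 41, 57) (array([0.5886, 0.1706]), array([41.8, 28.8]), -2.7)
(351, 155, 47, 61) (array([0.6012, 0.0765]), array([42.1, 28.5]), -9.6)
0.033 -0.211 0.342 0.002; 0.032 -0.211 0.342 0.002; 0.000 -0.000 0.250 -0.000; 0.000 -0.000 0.250 -0.000
```

Wrist measurement: (0.588, 0.171), yaw −2.7°, 42 x 29 mm. That agrees with the top view, so I'm descending.

drive_tool --moves "0.03 -0.21 0.34 0; 0.03 -0.21 0.34 0; 0 0 0.25 0; 0 0 0.25 0; 0 0 0 0"

```text
time: 3.25
tcp_pos: [0.5863, 0.169, 0.1903]
tool_rot: [3.14, 0.002, -0.049]
ft_force: [0.3, 0.3, 0.4]
opening: 0.0429
```

drive_tool --moves "0.01 -0.01 0.06 0; 0 0 0.05 0; 0 0 0 0"

```text
time: 3.62
tcp_pos: [0.5878, 0.1713, 0.1782]
tool_rot: [-3.142, -0.0, -0.047]
ft_force: [-0.2, -0.4, 0.0]
opening: 0.0424
```

drive_tool --moves "0 0 0 0; 0 0 0 0; 0 0 0 0; 0 0 0 0" --grip 1

```text
time: 4.12
tcp_pos: [0.588, 0.1715, 0.1787]
tool_rot: [-3.141, -0.001, -0.047]
ft_force: [-1.6, 0.2, 5.4]
opening: 0.0256
```

drive_tool --moves "0 0 0 0; 0 0 0 0"

```text
time: 4.38
tcp_pos: [0.588, 0.1715, 0.1787]
tool_rot: [-3.141, -0.001, -0.047]
ft_force: [-0.7, -0.9, 6.6]
opening: 0.0257
```

```bash
python3 - <<'E'
from plant import env
import cv2
print(env.get_state()['opening'])
im=env.capture("wrist");cv2.imwrite("pics/c_w.png",im)
E
```

```text
0.025683767745085156
```

View pics/c_w.png

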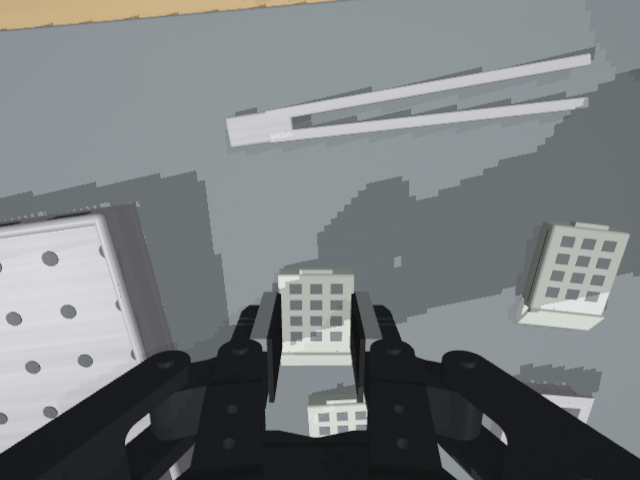

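The cassette is held between the pads at (315,315). Lifting it and carrying it to the tray.

drive_tool --moves "0 0 -0.1 0; 0 0 -0.4 0; 0 0 -0.2 0; 0 0 0 0"

```text
time: 4.92
tcp_pos: [0.5886, 0.1717, 0.2647]
tool_rot: [-3.14, -0.005, -0.047]
ft_force: [-0.1, -0.1, -0.5]
opening: 0.0257
```

```bash
python3 - <<'E'
from h import *
from plant import env
c=np.array([.567,.308]);a=np.radians(5.3)
R=np.array([[np.cos(a),-np.sin(a)],[np.sin(a),np.cos(a)]])
for t in [(-.028,.04),(.028,0),(-.028,-.04)]: print(c+R@t)
st=env.get_state(); print(st['tcp_pos'],st['opening'],st['ft_force'])
x,y=c+R@[-.028,.04]
plan(st,[(x,y,.26,5.3),(x,y,.181,5.3)])
E
```

```text
[0.53542488 0.34524261]
[0.59488029 0.31058638]
[0.54281453 0.26558464]
[0.58859233 0.17170331 0.26469373] 0.02571622988374782 [-0.14050166 -0.10351154 -0.50224476]
-0.128 -0.356 0.010 -0.022; -0.115 -0.360 0.010 -0.022; -0.103 -0.364 0.010 -0.022; -0.090 -0.367 0.010 -0.022; 0.000 0.000 0.329 -0.000
0.000 0.000 0.329 -0.000
```

drive_tool --moves "-0.13 -0.355 0 -0.022; -0.115 -0.36 0 -0.022; -0.10 -0.365 0 -0.022; -0.09 -0.365 0 -0.022; 0 0 0 0"

```text
time: 5.55
tcp_pos: [0.5317, 0.3494, 0.2611]
tool_rot: [-3.139, 0.002, 0.099]
ft_force: [0.1, -0.1, -0.2]
opening: 0.0256
```

```bash
python3 - <<'E'
from plant import env
import cv2
im=env.capture("wrist");cv2.imwrite("pics/d_w.png",im)
E
```

```text
(no output)
```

View pics/d_w.png

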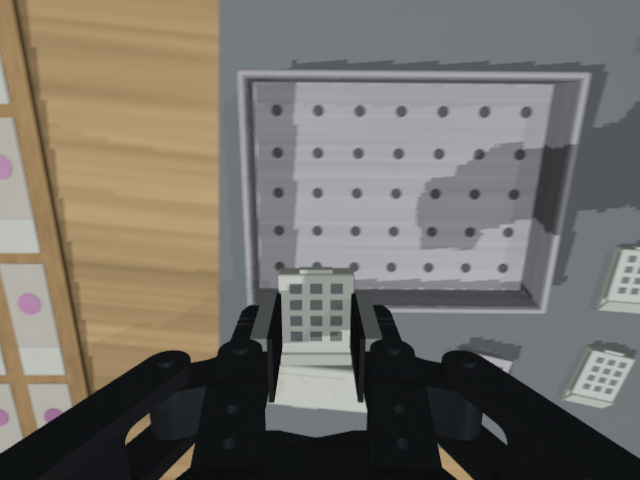

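```bash
python3 - <<'E'
from h import *
from plant import env
cal=env.get_calibration("wrist")
w=ray(cal,[[240,73],[590,73],[545,311],[248,309]],.028);print(w,w.mean(0))
e=w[0]-w[1];print(np.degrees(np.arctan2(e[1],e[0]))-90)
e=w[3]-w[2];print(np.degrees(np.arctan2(e[1],e[0]))-90)
print([np.linalg.norm(w[i]-w[i-1]) for i in range(4)])
st=env.get_state();print(st['tcp_pos'],st['tool_rot'])
plan(st,[(.536,.345,.2005,5.3)])
E
```

```text
[[0.62240697 0.39069411 0.028     ]
 [0.63785544 0.22903676 0.028     ]
 [0.51658274 0.21857564 0.028     ]
 [0.50218782 0.38126422 0.028     ]] [0.56975824 0.30489268 0.028     ]
5.458782636096302
5.056444976485963
[np.float64(0.12058841861008768), np.float64(0.16239382005611838), np.float64(0.12172305656070569), np.float64(0.1633241842840312)]
[0.53312075 0.34658134 0.26091982] [-3.14142350e+00  1.75332389e-03  9.52742574e-02]
0.011 0.008 0.252 0.001; 0.011 0.008 0.252 0.001
```

Tray centre by the wrist view is (0.570, 0.305), 121 x 163 mm, about 3 mm off the top view. I'll use the wrist value.

drive_tool --moves "0.04 0.03 0.25 0; 0 0 0.25 0; 0 0 0 0"

```text
time: 5.98
tcp_pos: [0.5393, 0.3391, 0.199]
tool_rot: [3.137, 0.005, 0.089]
ft_force: [0.1, 0.2, -0.5]
opening: 0.0259
```

drive_tool --moves "0 0 0.1 0; 0 0 0.055 0; 0 0 0 0; 0 0 0 0"

```text
time: 6.48
tcp_pos: [0.5399, 0.3417, 0.1838]
tool_rot: [-3.141, -0.001, 0.091]
ft_force: [1.1, -0.2, 0.3]
opening: 0.0259
```

drive_tool --moves "0 0 0.02 0; 0 0 0 0"

```text
time: 6.72
tcp_pos: [0.5397, 0.3415, 0.1809]
tool_rot: [3.142, -0.0, 0.091]
ft_force: [-0.0, -0.9, -0.2]
opening: 0.0259
```

drive_tool --moves "0 0 0 0; 0 0 0 0" --grip 0

```text
time: 6.98
tcp_pos: [0.5398, 0.3416, 0.181]
tool_rot: [-3.142, -0.0, 0.091]
ft_force: [-0.5, -0.6, 0.6]
opening: 0.0426
```

drive_tool --moves "0 0 -0.2 0; 0 0 -0.45 0; 0 0 -0.1 0; 0 0 0 0"

```text
time: 7.48
tcp_pos: [0.54, 0.3416, 0.2717]
tool_rot: [-3.141, -0.002, 0.091]
ft_force: [0.3, 0.9, 0.0]
opening: 0.0427
```

```bash
python3 - <<'E'
from h import *
from plant import env
st=env.get_state();print(st['tcp_pos'],st['opening'])
im=env.capture("wrist");cv2.imwrite("pics/e_w.png",im)
plan(st,[(.532,.163,.26,2),(.532,.163,.195,2)])
E
```

```text
[0.53996843 0.34160053 0.2717327 ] 0.04271920829278167
-0.050 0.369 0.024 0.009; -0.045 0.370 0.024 0.009; -0.040 0.370 0.024 0.009; -0.035 0.371 0.024 0.009; 0.000 0.000 0.271 -0.000
0.000 0.000 0.271 -0.000
```

View pics/e_w.png

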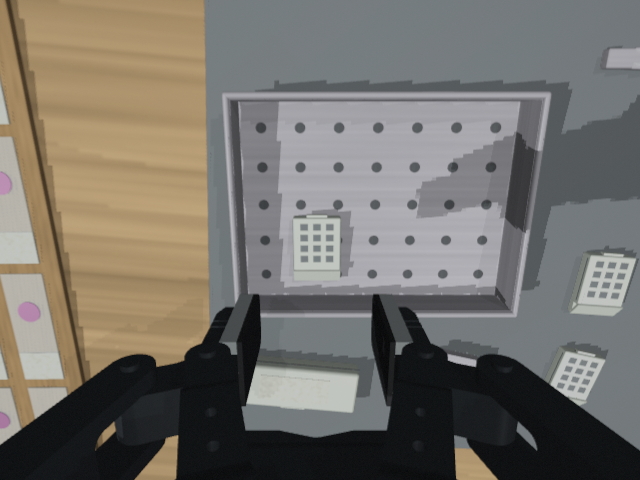

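The first cassette is lying flat in the tray at (317,247). Now the second, at (0.532, 0.163).

drive_tool --moves "-0.05 0.37 0.02 0.009; -0.045 0.37 0.02 0.009; -0.04 0.37 0.02 0.009; -0.035 0.37 0.02 0.009; 0 0 0.2 0"

```text
time: 8.15
tcp_pos: [0.532, 0.1581, 0.2362]
tool_rot: [3.139, 0.001, 0.028]
ft_force: [0.8, 1.4, -1.2]
opening: 0.0427
```

drive_tool --moves "0 0 0.3 0; 0 0 0.08 0; 0 0 0 0; 0 0 0 0"

```text
time: 8.65
tcp_pos: [0.5322, 0.1633, 0.1924]
tool_rot: [-3.141, -0.001, 0.035]
ft_force: [0.0, 1.1, 0.5]
opening: 0.0426
```

drive_tool --moves "0 0 0.11 0; 0 0 0 0; 0 0 0 0"

```text
time: 9.02
tcp_pos: [0.5318, 0.163, 0.1785]
tool_rot: [3.142, 0.0, 0.035]
ft_force: [-0.2, -0.5, -0.4]
opening: 0.0427
```

drive_tool --moves "0 0 0 0; 0 0 0 0; 0 0 0 0; 0 0 0 0" --grip 1

```text
time: 9.52
tcp_pos: [0.532, 0.163, 0.1791]
tool_rot: [-3.141, -0.001, 0.035]
ft_force: [-0.8, -0.5, 5.4]
opening: 0.0253
```

drive_tool --moves "0 0 -0.1 0; 0 0 -0.4 0; 0 0 -0.2 0; 0 0 0 0"

```text
time: 10.02
tcp_pos: [0.5327, 0.1632, 0.2651]
tool_rot: [-3.14, -0.005, 0.034]
ft_force: [-0.2, -0.0, -0.0]
opening: 0.0254
```

```bash
python3 - <<'E'
from h import *
from plant import env
st=env.get_state();print(st['tcp_pos'],st['opening'])
im=env.capture("wrist");cv2.imwrite("pics/f_w.png",im)
plan(st,[(.5975,.308,.26,5.3),(.5975,.308,.20,5.3)])
E
```

```text
[0.53268402 0.16318253 0.26507647] 0.025415902186091306
0.194 -0.396 0.014 -0.012; 0.201 -0.392 0.014 -0.012; 0.209 -0.388 0.014 -0.012; 0.000 0.000 0.250 -0.000; 0.000 0.000 0.250 -0.000
```

View pics/f_w.png

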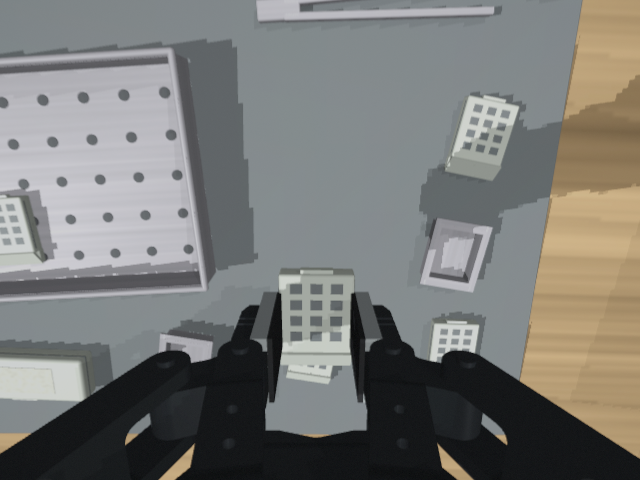

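The second cassette is held level between the pads at (315,310). Placing it at (0.5975, 0.308).

drive_tool --moves "0.195 -0.395 0.01 -0.012; 0.20 -0.39 0.01 -0.012; 0.21 -0.39 0.01 -0.012; 0 0 0.2 0; 0 0 0.2 0"

```text
time: 10.7
tcp_pos: [0.5962, 0.3083, 0.2087]
tool_rot: [3.141, 0.002, 0.093]
ft_force: [0.1, -0.4, 0.0]
opening: 0.0258
```

drive_tool --moves "0 0 0.08 0; 0 0 0 0; 0 0 0 0"

```text
time: 11.08
tcp_pos: [0.5971, 0.3077, 0.2021]
tool_rot: [-3.141, -0.001, 0.091]
ft_force: [0.4, -0.1, -0.8]
opening: 0.0257
```

drive_tool --moves "0 0 0.15 0; 0 0 0.025 0; 0 0 0 0; 0 0 0 0"

```text
time: 11.58
tcp_pos: [0.5969, 0.3077, 0.1811]
tool_rot: [3.142, -0.001, 0.091]
ft_force: [-2.6, -0.9, 8.7]
opening: 0.0254
```

drive_tool --moves "0 0 0 0; 0 0 0 0" --grip 0

```text
time: 11.82
tcp_pos: [0.5966, 0.3075, 0.1797]
tool_rot: [3.141, 0.001, 0.091]
ft_force: [-0.4, -0.1, 0.1]
opening: 0.0429
```

drive_tool --moves "0 0 -0.2 0; 0 0 -0.45 0; 0 0 -0.1 0; 0 0 0 0"

```text
time: 12.32
tcp_pos: [0.5969, 0.3077, 0.2709]
tool_rot: [-3.141, -0.001, 0.091]
ft_force: [0.7, 0.2, -0.4]
opening: 0.0428
```

```bash
python3 - <<'E'
from h import *
from plant import env
st=env.get_state();print(st['tcp_pos'],st['opening'])
im=env.capture("wrist");cv2.imwrite("pics/g_w.png",im)
plan(st,[(.465,.163,.265,-8),(.465,.163,.195,-8)])
E
```

```text
[0.59694861 0.30768253 0.27085488] 0.04283034653020748
-0.301 0.275 0.012 0.037; -0.285 0.292 0.012 0.037; -0.268 0.308 0.012 0.037; -0.249 0.323 0.012 0.037; 0.000 -0.000 0.292 -0.000
0.000 -0.000 0.292 -0.000
```

View pics/g_w.png

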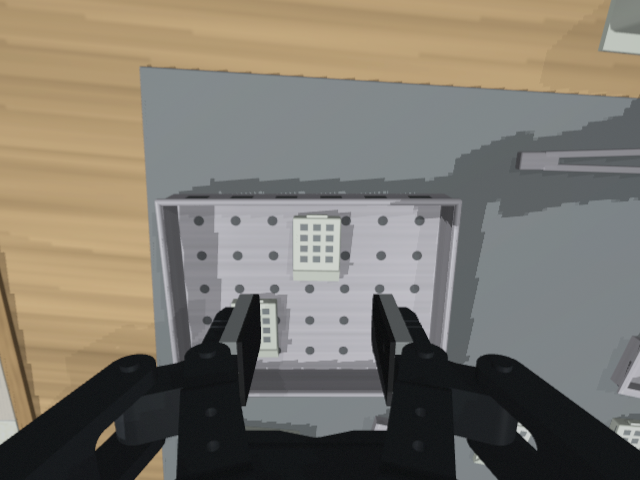

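Two cassettes are flat in the tray, at (317,247) and about (262,328). Going for the third.

drive_tool --moves "-0.30 0.275 0.01 0.037; -0.285 0.29 0.01 0.037; -0.27 0.31 0.01 0.037; -0.25 0.325 0.01 0.037; 0 0 0.2 0"

```text
time: 13.0
tcp_pos: [0.462, 0.1594, 0.2405]
tool_rot: [3.138, 0.002, -0.145]
ft_force: [0.6, 0.6, -0.1]
opening: 0.0426
```

drive_tool --moves "0 0 0.3 0; 0 0 0.08 0; 0 0 0 0; 0 0 0 0"

```text
time: 13.5
tcp_pos: [0.4648, 0.1631, 0.1965]
tool_rot: [-3.141, -0.001, -0.141]
ft_force: [0.3, -0.2, 0.3]
opening: 0.0426
```

```bash
python3 - <<'E'
from h import *
from plant import env
st=env.get_state();print(st['tcp_pos'],st['tool_rot'],st['opening'])
im=env.capture("wrist");cv2.imwrite("pics/h_w.png",im)
E
```

```text
[0.46482382 0.16308236 0.19651702] [-3.14109264e+00 -7.65967708e-04 -1.41050493e-01] 0.0426381111412945
```

View pics/h_w.png

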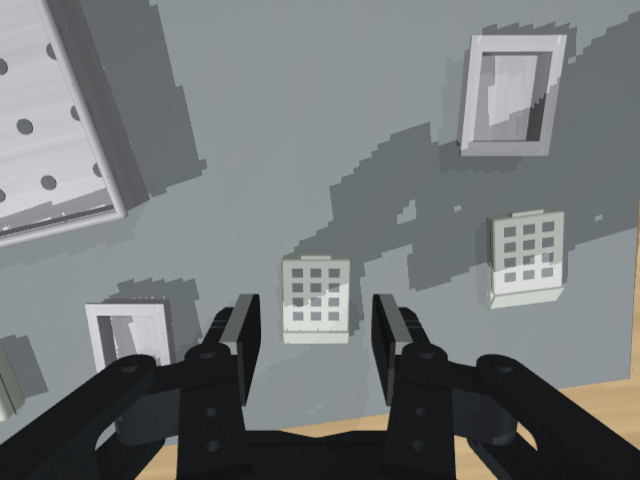

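The third cassette, at (316,300), is centred between the pads. Closing on it.

drive_tool --moves "0 0 0.145 0; 0 0 0 0; 0 0 0 0"

```text
time: 13.92
tcp_pos: [0.4644, 0.1628, 0.1783]
tool_rot: [3.141, 0.0, -0.141]
ft_force: [0.1, 0.0, 0.1]
opening: 0.0428
```

drive_tool --moves "0 0 0 0; 0 0 0 0; 0 0 0 0; 0 0 0 0" --grip 1

```text
time: 14.42
tcp_pos: [0.4645, 0.1629, 0.179]
tool_rot: [-3.141, -0.0, -0.141]
ft_force: [-1.4, 0.0, 5.8]
opening: 0.0258
```

drive_tool --moves "0 0 -0.1 0; 0 0 -0.4 0; 0 0 -0.2 0; 0 0 0 0"

```text
time: 14.92
tcp_pos: [0.4653, 0.1631, 0.2649]
tool_rot: [-3.139, -0.004, -0.142]
ft_force: [0.4, -0.0, 0.2]
opening: 0.0258
```

```bash
python3 - <<'E'
from h import *
from plant import env
st=env.get_state();print(st['tcp_pos'],st['opening'])
im=env.capture("wrist");cv2.imwrite("pics/i_w.png",im)
plan(st,[(.5455,.264,.26,5.3),(.5455,.264,.20,5.3)],step=.05)
E
```

```text
[0.46526669 0.16306345 0.26486515] 0.025842763587653684
0.181 -0.309 0.014 -0.050; 0.205 -0.294 0.014 -0.050; 0.227 -0.277 0.014 -0.050; 0.000 0.000 0.250 -0.000; 0.000 0.000 0.250 -0.000
```

View pics/i_w.png

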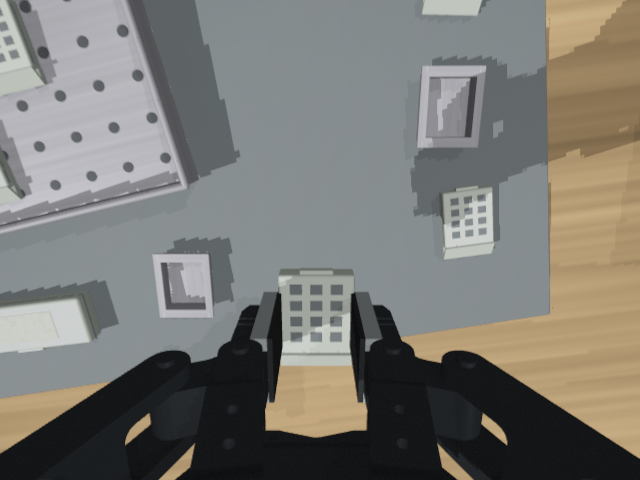

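drive_tool --moves "0.18 -0.315 0.01 -0.05; 0.205 -0.30 0.01 -0.05; 0.225 -0.29 0.01 -0.05; 0 0 0.2 0; 0 0 0.2 0"

```text
time: 15.6
tcp_pos: [0.5441, 0.267, 0.2088]
tool_rot: [3.141, 0.002, 0.095]
ft_force: [-0.4, -0.8, 0.4]
opening: 0.0257
```

drive_tool --moves "0 0 0.08 0; 0 0 0 0; 0 0 0 0"

```text
time: 15.98
tcp_pos: [0.5447, 0.267, 0.202]
tool_rot: [-3.141, -0.001, 0.094]
ft_force: [-0.1, -0.2, 0.2]
opening: 0.0253
```

drive_tool --moves "0 0 0.15 0; 0 0 0.02 0; 0 0 0 0; 0 0 0 0"

```text
time: 16.48
tcp_pos: [0.5445, 0.2667, 0.181]
tool_rot: [3.141, -0.0, 0.094]
ft_force: [-0.7, -1.5, 4.9]
opening: 0.0255
```

drive_tool --moves "0 0 0 0; 0 0 0 0" --grip 0.1

```text
time: 16.73
tcp_pos: [0.5442, 0.2667, 0.1805]
tool_rot: [3.141, 0.001, 0.094]
ft_force: [-0.2, 0.1, -0.5]
opening: 0.0384
```

drive_tool --moves "0 0 -0.2 0; 0 0 -0.45 0; 0 0 -0.4 0; 0 0 -0.2 0; 0 0 0 0"

```text
time: 17.35
tcp_pos: [0.5449, 0.2671, 0.3328]
tool_rot: [-3.14, -0.004, 0.094]
ft_force: [0.9, 0.6, -0.2]
opening: 0.0384
```

```bash
python3 - <<'E'
from h import *
from plant import env
st=env.get_state();print(st['tcp_pos'],st['opening'])
im=env.capture("wrist");cv2.imwrite("pics/j_w.png",im)
im=env.capture("top");cv2.imwrite("pics/j_t.png",cv2.resize(im[130:320,100:520],None,fx=1.9,fy=1.9))
im=env.capture("scene");cv2.imwrite("pics/j_s.png",cv2.resize(im[140:330,110:530],None,fx=1.9,fy=1.9))
E
```

```text
[0.54494592 0.26712715 0.33283424] 0.03842122381002926
```

View pics/j_w.png

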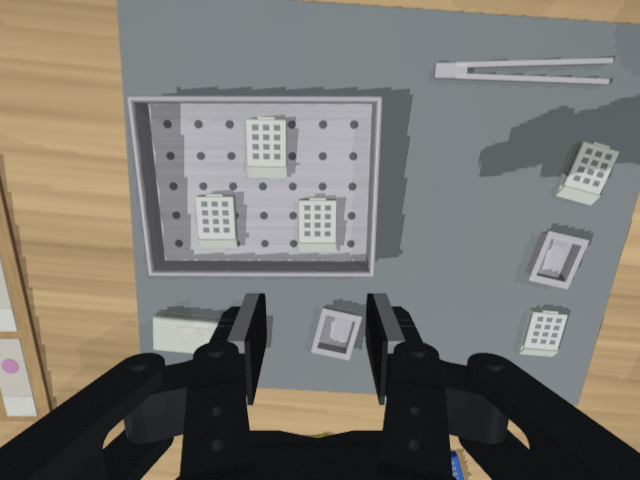

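View pics/j_s.png

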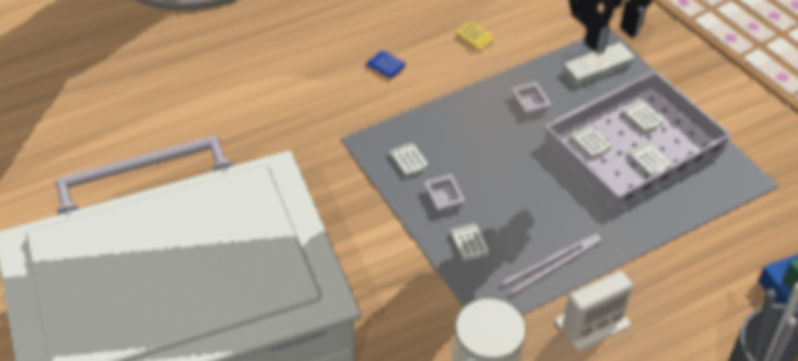

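The wrist view shows three cassettes flat and apart in the tray, at (266,148), (216,221) and (318,223). The other two, the moulds, mailer and forceps are undisturbed. Next is the lid.

```bash
python3 - <<'E'
from h import *
from plant import env
st=env.get_state();print(st['q'])
plan(st,[(.52,.0,.36,85.5),(.46,-.208,.36,85.5)],step=.05)
E
```

```text
[-0.32136115  0.46345686 -0.31173679  1.77992186  0.17201071  0.92731173
 -2.18260597]
-0.045 0.244 -0.028 -0.099; -0.082 0.234 -0.028 -0.099; -0.118 0.218 -0.028 -0.099; -0.150 0.197 -0.028 -0.099; -0.179 0.172 -0.028 -0.099
-0.203 0.142 -0.028 -0.099; -0.223 0.109 -0.028 -0.099; -0.237 0.073 -0.028 -0.099; -0.245 0.036 -0.028 -0.099; -0.353 -0.072 -0.000 -0.000
-0.353 -0.072 -0.000 -0.000; -0.353 -0.072 -0.000 -0.000; -0.353 -0.072 -0.000 -0.000; -0.353 -0.072 -0.000 -0.000
```

```bash
python3 - <<'E'
from h import *
from plant import env
st=env.get_state()
plan(st,[(.52,.0,.36,-94.5),(.46,-.208,.36,-94.5)],step=.05)
E
```

```text
-0.041 0.219 -0.026 0.111; -0.002 0.223 -0.026 0.111; 0.037 0.220 -0.026 0.111; 0.074 0.210 -0.026 0.111; 0.109 0.194 -0.026 0.111
0.142 0.172 -0.026 0.111; 0.169 0.145 -0.026 0.111; 0.192 0.114 -0.026 0.111; 0.209 0.079 -0.026 0.111; 0.219 0.041 -0.026 0.111
0.353 0.072 -0.000 -0.000; 0.353 0.072 -0.000 -0.000; 0.353 0.072 -0.000 -0.000; 0.353 0.072 -0.000 -0.000; 0.353 0.072 -0.000 -0.000
```

drive_tool --moves "-0.045 0.245 -0.03 -0.1; -0.08 0.235 -0.03 -0.1; -0.12 0.22 -0.03 -0.1; -0.15 0.195 -0.03 -0.1; -0.18 0.17 -0.03 -0.1" --grip 0.3

```text
time: 18.12
tcp_pos: [0.5309, 0.1173, 0.3473]
tool_rot: [-3.14, 0.002, 0.885]
ft_force: [0.5, 0.3, -0.1]
opening: 0.03
```

drive_tool --moves "-0.20 0.14 -0.03 -0.1; -0.22 0.11 -0.03 -0.1; -0.24 0.07 -0.03 -0.1; -0.245 0.035 -0.03 -0.09; -0.3 -0.07 0 0"

```text
time: 18.75
tcp_pos: [0.5106, -0.0358, 0.362]
tool_rot: [-3.14, -0.001, 1.495]
ft_force: [0.5, -0.2, -0.2]
opening: 0.03
```

drive_tool --moves "-0.35 -0.07 0 0; -0.3 -0.07 0 0; 0 0 0 0; 0 0 0 0"

```text
time: 19.25
tcp_pos: [0.4878, -0.1109, 0.3624]
tool_rot: [-3.14, -0.001, 1.493]
ft_force: [-0.2, 0.3, -0.4]
opening: 0.0301
```

```bash
python3 - <<'E'
from h import *
from plant import env
st=env.get_state();print(st['tcp_pos'],st['tool_rot'],st['opening'],st['q'])
cal=env.get_calibration("wrist");im=env.capture("wrist")
for u in proj(cal,[[ 0.4372,-0.1293,.11],[0.425,-0.283,.11]]): cv2.circle(im,tuple(int(round(v)) for v in u),3,(0,0,255),-1)
cv2.imwrite("pics/k_w.png",im)
E
```

```text
[ 0.48777365 -0.11093977  0.36238084] [-3.14008679e+00 -8.97770866e-04  1.49271002e+00] 0.030071829253611154 [ 0.54527352  0.28499924 -0.5222534   1.98150614  0.17594601  0.92041999
 -0.14489146]
```

View pics/k_w.png

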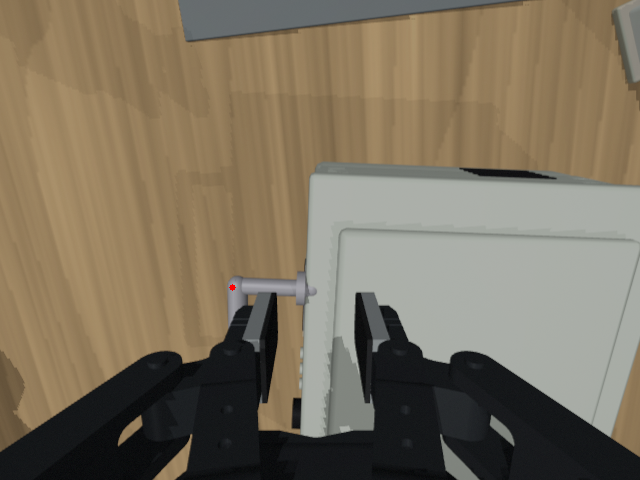

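```bash
python3 - <<'E'
from h import *
from plant import env
st=env.get_state();cal=env.get_calibration("wrist");im=env.capture("wrist")
for r in (300,310,320): print([tuple(im[r,c]) for c in range(222,254,3)])
# bar edges near row 310, world x along bar
for r in (300,310,320):
    g=im[r,215:256].astype(int); print(r,(g[:,2]-g[:,0]).tolist())
print(ray(cal,[[237.5,300],[237.5,310],[237.5,286]],.110))
cv2.imwrite("pics/k_z.png",cv2.resize(im[260:340,200:330],None,fx=5,fy=5))
E
```

```text
[(np.uint8(86), np.uint8(119), np.uint8(142)), (np.uint8(81), np.uint8(113), np.uint8(134)), (np.uint8(139), np.uint8(133), np.uint8(134)), (np.uint8(156), np.uint8(151), np.uint8(151)), (np.uint8(157), np.uint8(151), np.uint8(151)), (np.uint8(143), np.uint8(139), np.uint8(139)), (np.uint8(128), np.uint8(124), np.uint8(123)), (np.uint8(104), np.uint8(99), np.uint8(98)), (np.uint8(67), np.uint8(64), np.uint8(65)), (np.uint8(82), np.uint8(114), np.uint8(137)), (np.uint8(86), np.uint8(119), np.uint8(142))]
[(np.uint8(88), np.uint8(121), np.uint8(143)), (np.uint8(87), np.uint8(119), np.uint8(142)), (np.uint8(136), np.uint8(131), np.uint8(131)), (np.uint8(156), np.uint8(150), np.uint8(150)), (np.uint8(157), np.uint8(152), np.uint8(152)), (np.uint8(81), np.uint8(78), np.uint8(78)), (np.uint8(25), np.uint8(23), np.uint8(20)), (np.uint8(26), np.uint8(24), np.uint8(22)), (np.uint8(25), np.uint8(23), np.uint8(20)), (np.uint8(24), np.uint8(23), np.uint8(20)), (np.uint8(91), np.uint8(90), np.uint8(86))]
[(np.uint8(88), np.uint8(122), np.uint8(144)), (np.uint8(88), np.uint8(123), np.uint8(145)), 
[... 324 characters left out ...]
94), np.uint8(93), np.uint8(88)), (np.uint8(96), np.uint8(95), np.uint8(91))]
300 [58, 58, 57, 57, 56, 56, 55, 56, 56, 54, 53, 49, 1, -5, -5, -5, -5, -5, -5, -6, -5, -4, -4, -4, -5, -5, -5, -4, -6, -4, -3, -2, 37, 51, 55, 54, 55, 56, 56, 49, 12]
310 [59, 58, 60, 58, 56, 56, 56, 55, 57, 57, 55, 54, 2, -5, -6, -5, -6, -6, -5, -5, -5, -5, -3, -4, -4, -5, -5, -4, -4, -6, -4, -5, -5, -4, -4, -4, -5, -5, -6, -6, -6]
320 [58, 58, 58, 58, 57, 58, 57, 56, 56, 57, 57, 57, 18, -3, -4, -5, -5, -5, -5, -5, -5, -4, -6, -4, -3, -5, -4, -4, -5, -3, -4, -6, -3, -5, -6, -6, -5, -5, -5, -6, -5]
[[ 0.43940442 -0.13772289  0.11      ]
 [ 0.4385402  -0.14425891  0.11      ]
 [ 0.44059236 -0.12873848  0.11      ]]
```

View pics/k_z.png

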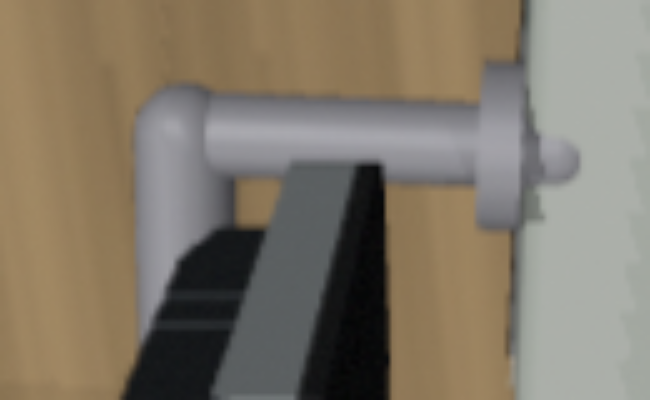

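The bar end shows at (237,286). Ray-cast at z=0.11, the bar axis is x≈0.439 at y=-0.138, so the bar middle is about (0.4335,-0.208).

```bash
python3 - <<'E'
from h import *
from plant import env
plan(env.get_state(),[(.4335,-.208,.345,85.5)],step=.05)
E
```

```text
-0.282 -0.131 0.050 0.000; -0.283 -0.130 0.050 0.000; -0.283 -0.130 0.050 0.000
```

drive_tool --moves "-0.28 -0.13 0 0; -0.28 -0.13 0 0; -0.285 -0.13 0 0; 0 0 0.1 0; 0 0 0 0"

```text
time: 19.98
tcp_pos: [0.4335, -0.2076, 0.3504]
tool_rot: [-3.14, -0.001, 1.494]
ft_force: [0.4, 0.2, -0.2]
opening: 0.0299
```

```bash
python3 - <<'E'
from h import *
from plant import env
st=env.get_state();print(st['tcp_pos'],st['tool_rot'],st['q'])
plan(st,[(.4335,-.208,.30,85.5),(.4335,-.208,.265,85.5)],step=.05)
cv2.imwrite("pics/l_s.png",cv2.resize(env.capture("scene")[100:400,60:400],None,fx=2,fy=2))
cv2.imwrite("pics/l_w.png",env.capture("wrist"))
E
```

```text
[ 0.43349025 -0.20758233  0.35038772] [-3.14008928e+00 -1.33795101e-03  1.49420960e+00] [ 0.72580838  0.26154856 -0.47036489  2.03782655  0.15168868  0.87696224
  0.09504502]
-0.002 0.000 0.210 0.001; -0.002 0.000 0.210 0.001; 0.000 0.000 0.292 -0.000
```

View pics/l_s.png

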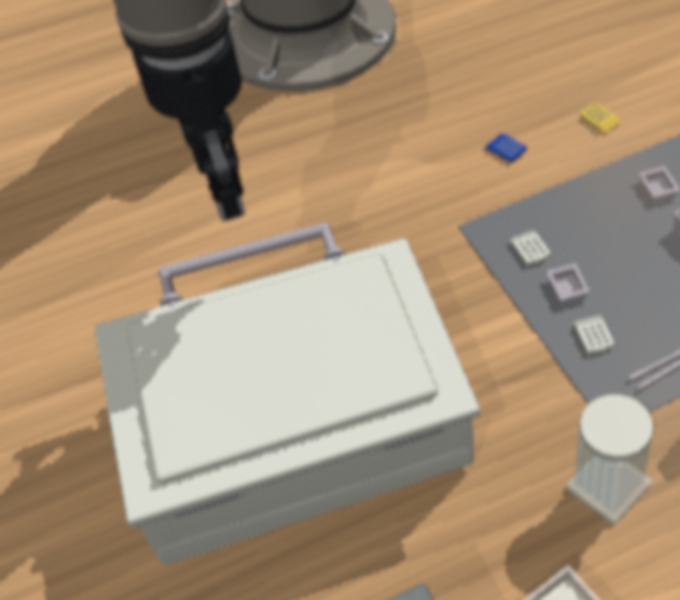

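View pics/l_w.png

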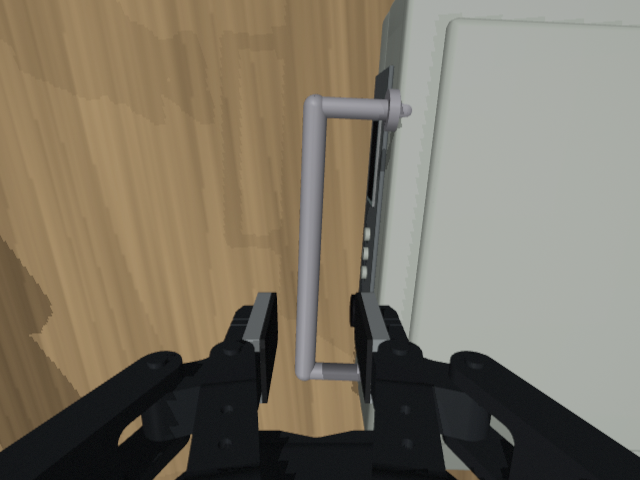

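```bash
python3 - <<'E'
from h import *
from plant import env
cal=env.get_calibration("wrist")
w=ray(cal,[[315,103],[305.5,372]],.110);print(w,w.mean(0),np.linalg.norm(w[0]-w[1]))
d=w[0]-w[1];print(np.degrees(np.arctan2(d[1],d[0])))
u=ray(cal,[[305.5,372],[309,290]],.110);print(u)
E
```

```text
[[ 0.44050042 -0.12717539  0.11      ]
 [ 0.42318556 -0.27961201  0.11      ]] [ 0.43184299 -0.2033937   0.11      ] 0.1534168396511449
83.51970491652595
[[ 0.42318556 -0.27961201  0.11      ]
 [ 0.42955176 -0.22657877  0.11      ]]
```

Bar direction ≈84°, middle ≈(0.432,-0.2035), within 2 mm of the earlier value. Going down over the bar.

drive_tool --moves "0 -0.005 0.25 0.01; 0 -0.005 0.25 0; 0 0 0.2 0; 0 0 0 0; 0 0 0 0"

```text
time: 20.7
tcp_pos: [0.433, -0.2082, 0.2682]
tool_rot: [3.14, 0.0, 1.478]
ft_force: [0.1, 0.5, -0.9]
opening: 0.0301
```

drive_tool --moves "0 0 0 0; 0 0 0 0; 0 0 0 0; 0 0 0 0" --grip 1

```text
time: 21.2
tcp_pos: [0.4307, -0.2085, 0.2681]
tool_rot: [-3.138, 0.0, 1.475]
ft_force: [-7.5, 1.6, 9.3]
opening: 0.0097
```

```bash
python3 - <<'E'
from h import *
from plant import env
st=env.get_state();print(st)
cv2.imwrite("pics/m_s.png",cv2.resize(env.capture("scene")[100:400,60:400],None,fx=2,fy=2))
E
```

```text
{'time': 21.2, 'q': array([ 0.68071546,  0.38374174, -0.42911541,  2.10962253,  0.24618179,
        0.69887419, -0.00652314]), 'qd': array([ 0.00080869,  0.00024435, -0.00032751, -0.00049637,  0.0003503 ,
        0.00083889, -0.00070285]), 'joint_efforts': array([ -0.80637658, -40.77991247,  -3.52541126, -22.36756325,
         0.5463938 ,  -2.45291635,   0.24329642]), 'tcp_pos': array([ 0.43067413, -0.20846803,  0.26805461]), 'tool_rot': array([-3.13777370e+00,  3.35568049e-04,  1.47544669e+00]), 'ft_force': array([-7.47420073,  1.55358183,  9.33956127]), 'moment': array([ 0.49232287,  1.62686525, -0.22112755]), 'opening': 0.009682188582810803}
```

View pics/m_s.png

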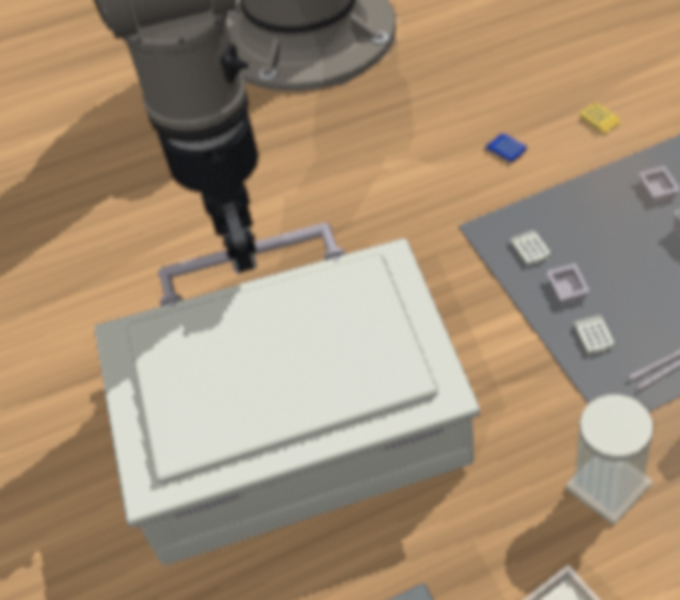

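The bar is held (opening 9.7 mm, small forces). Computing the arc steps.

```bash
python3 - <<'E'
import numpy as np
t=np.radians(1.5+np.arange(0,61,5))
print(np.round(np.c_[np.diff(-np.cos(t)),-np.diff(np.sin(t))]*.23/.12,3))
E
```

```text
[[ 0.012 -0.167]
 [ 0.026 -0.165]
 [ 0.04  -0.162]
 [ 0.054 -0.158]
 [ 0.068 -0.153]
 [ 0.081 -0.146]
 [ 0.094 -0.139]
 [ 0.105 -0.13 ]
 [ 0.116 -0.12 ]
 [ 0.126 -0.11 ]
 [ 0.135 -0.098]
 [ 0.143 -0.086]]
```

drive_tool --moves "0 -0.005 -0.165 0; 0 0.025 -0.165 0; 0 0.04 -0.16 0; 0 0 0 0"

```text
time: 21.75
tcp_pos: [0.4389, -0.2094, 0.3274]
tool_rot: [3.141, 0.001, 1.475]
ft_force: [-2.9, 0.1, -1.3]
opening: 0.0103
```

drive_tool --moves "0 0.055 -0.16 0; 0 0.07 -0.155 0; 0 0.08 -0.145 0; 0 0 0 0"

```text
time: 22.25
tcp_pos: [0.4623, -0.2121, 0.3818]
tool_rot: [-3.137, 0.001, 1.475]
ft_force: [-8.6, -0.7, 3.0]
opening: 0.0099
```

drive_tool --moves "0 0.095 -0.14 0; 0 0.105 -0.13 0; 0 0.115 -0.12 0; 0 0 0 0"

```text
time: 22.75
tcp_pos: [0.499, -0.2163, 0.4295]
tool_rot: [-3.133, 0.002, 1.474]
ft_force: [-19.1, 0.2, 15.6]
opening: 0.0097
```

```bash
python3 - <<'E'
from h import *
from plant import env
st=env.get_state();print(st['ft_force'],st['moment'],st['q'],st['tcp_pos'])
cv2.imwrite("pics/n_s.png",cv2.resize(env.capture("scene")[50:400,60:400],None,fx=1.7,fy=1.7))
E
```

```text
[-19.14652929   0.20135708  15.55620281] [ 0.07606376  4.26852769 -0.25176917] [ 0.68615235  0.27719993 -0.47217156  1.81399278  0.14471219  1.09161223
  0.06489449] [ 0.49896076 -0.21625102  0.42945734]
```

View pics/n_s.png

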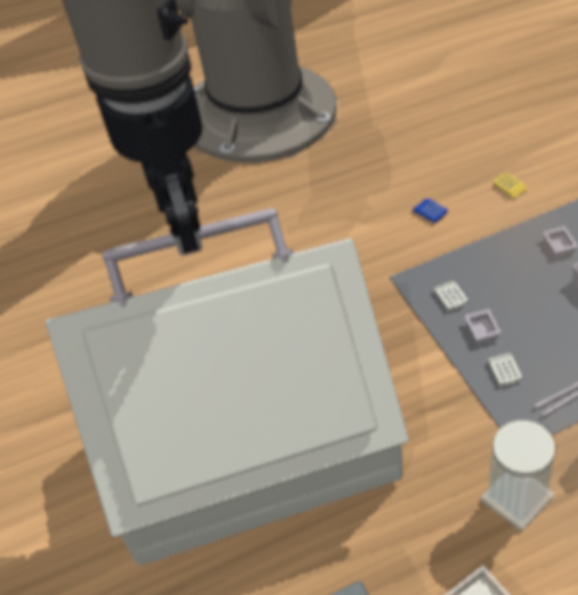

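The lid is at about 45°. A radial load of about 25 N shows my path is some 3 mm too close to the hinge, so I'll shift outward on the next steps.

drive_tool --moves "0 0.105 -0.12 0; 0 0.125 -0.11 0; 0 0.13 -0.09 0; 0 0 0 0"

```text
time: 23.3
tcp_pos: [0.5443, -0.2215, 0.467]
tool_rot: [-3.142, 0.003, 1.474]
ft_force: [-4.2, -5.2, -0.1]
opening: 0.009
```

```bash
python3 - <<'E'
from h import *
from plant import env
st=env.get_state();p=st['tcp_pos'];dz=p[2]-.2681;dx=np.hypot(p[0]-.4307,p[1]+.2085)
print(st['ft_force'],st['moment'],p)
z=dz+.23*np.sin(np.radians(1.5));x=.23*np.cos(np.radians(1.5))-dx
print("theta",np.degrees(np.arctan2(z,x))-1.5,"R",np.hypot(x,z),np.degrees(np.arcsin(z/.23))-1.5)
E
```

```text
[-4.1991058  -5.24725644 -0.14544121] [-0.99758612  1.03886969 -0.18555063] [ 0.54432173 -0.2214682   0.46695216]
theta 59.07413850340896 R 0.2352178028217525 61.46783978221564
```

```bash
python3 - <<'E'
from h import *
from plant import env
s=env.capture("scene");t=env.capture("top");cv2.imwrite("pics/o_s0.png",s);cv2.imwrite("pics/o_t0.png",t);w=env.capture("wrist");cv2.imwrite("pics/o_w.png",w)
cv2.imwrite("pics/o_s.png",cv2.resize(s[80:330,50:350],None,fx=2.4,fy=2.4))
cv2.imwrite("pics/o_t.png",cv2.resize(t[120:340,320:560],None,fx=2.7,fy=2.7))
E
```

```text
(no output)
```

View pics/o_s.png

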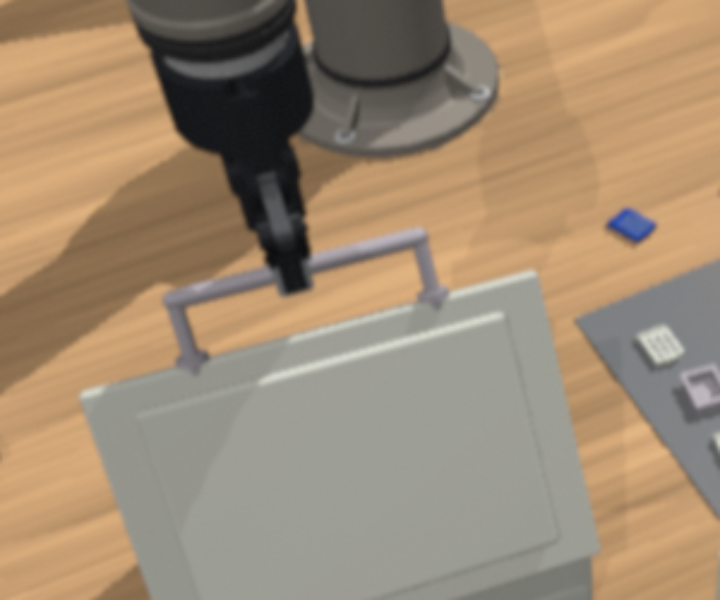

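View pics/o_t.png

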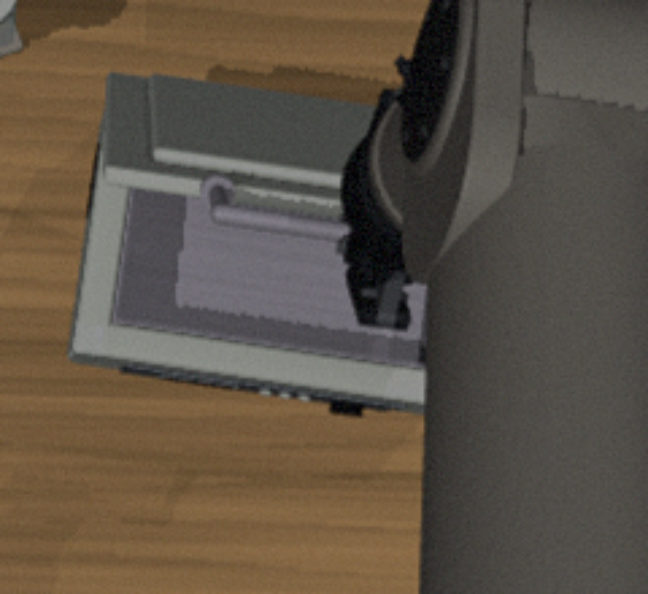

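View pics/o_w.png

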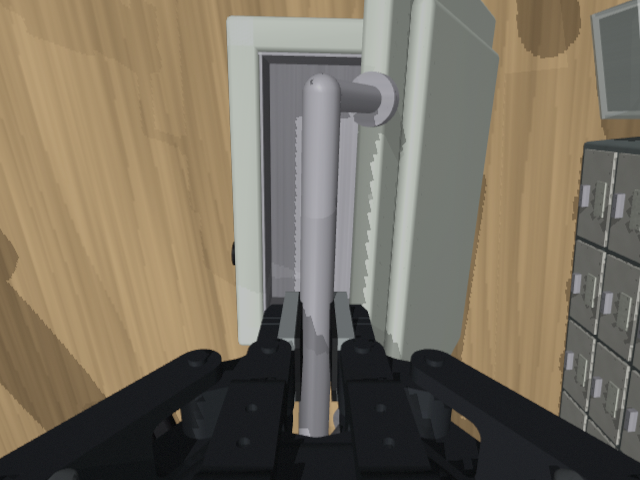

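The lid is up with the bar seated between the pads. I'll triangulate the bar's +y end from the scene, top and wrist views to check the angle.

```bash
python3 - <<'E'
from h import *
from plant import env
def tri(L):
    A=np.zeros((3,3));b=np.zeros(3)
    for n,uv in L:
        c=env.get_calibration(n);o=np.array(c['origin']);d=ray(c,uv,0.)[0]-o;d/=np.linalg.norm(d)
        M=np.eye(3)-np.outer(d,d);A+=M;b+=M@o
    p=np.linalg.solve(A,b)
    for n,uv in L: print(n,(proj(env.get_calibration(n),p)[0]-uv).round(1))
    return p
s=np.array([421,237])/2.4+[50,80];t=np.array([216,214])/2.7+[320,120];w=np.array([321,88])
for L in ([("scene",s),("top",t)],[("scene",s),("wrist",w)],[("scene",s),("top",t),("wrist",w)]):
    p=tri(L);print(p,"theta z:",np.degrees(np.arcsin((p[2]-.104)/.23))-1.5)
# closed, same views
p=tri([("scene",np.array([221,214.])),("top",np.array([378.5,280.]))]);print("closed",p)
st=env.get_state();print(st['ft_force'],st['tcp_pos'])
E
```

```text
scene [-0.2  0. ]
top [-0.2 -0.1]
[ 0.55313087 -0.14053876  0.30184049] theta z: 57.836353244084535
scene [-0.1  0. ]
wrist [ 0.  -0.4]
[ 0.55343381 -0.14045182  0.30203419] theta z: 57.93110030616816
scene [-0.2  0. ]
top [-0.2 -0.1]
wrist [-0.5  0. ]
[ 0.55325453 -0.1405541   0.30190822] theta z: 57.869454797946716
scene [-0.2  0. ]
top [-0.2 -0.1]
closed [ 0.435539   -0.13008716  0.10836175]
[-2.86018141 -4.47357941 -0.37814299] [ 0.54348108 -0.2214059   0.46631685]
```

The views agree to 0.5 px. They put the lid at about 58–59.4° after allowing for the 1.6 mm height bias seen at closed. Nudging it up a degree and settling.

drive_tool --moves "0 0.025 -0.015 0; 0 0 0 0; 0 0 0 0; 0 0 0 0"

```text
time: 23.95
tcp_pos: [0.5463, -0.2217, 0.4679]
tool_rot: [-3.14, 0.003, 1.474]
ft_force: [-2.5, -5.5, 0.1]
opening: 0.0096
```

drive_tool --moves "0 0 0 0; 0 0 0 0; 0 0 0 0; 0 0 0 0; 0 0 0 0"

```text
time: 24.58
tcp_pos: [0.5463, -0.2217, 0.4679]
tool_rot: [-3.14, 0.003, 1.474]
ft_force: [-1.9, -4.6, -1.3]
opening: 0.0097
```

```bash
python3 - <<'E'
from h import *
from plant import env
st=env.get_state();p=st['tcp_pos'];print(p,st['ft_force'],st['opening'],st['time'])
s=env.capture("scene");cv2.imwrite("pics/p_s.png",s)
cv2.imwrite("pics/p_z.png",cv2.resize(s[80:330,50:350],None,fx=2.4,fy=2.4))
w=env.capture("wrist");cv2.imwrite("pics/p_w.png",w)
E
```

```text
[ 0.54625594 -0.22173166  0.46791068] [-1.87961751 -4.58346301 -1.34289198] 0.009704594689468105 24.575
```

View pics/p_z.png

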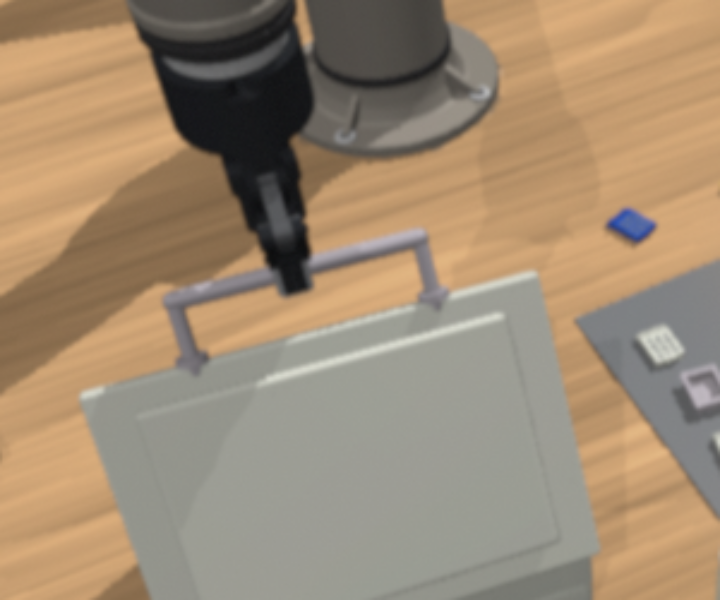

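View pics/p_w.png

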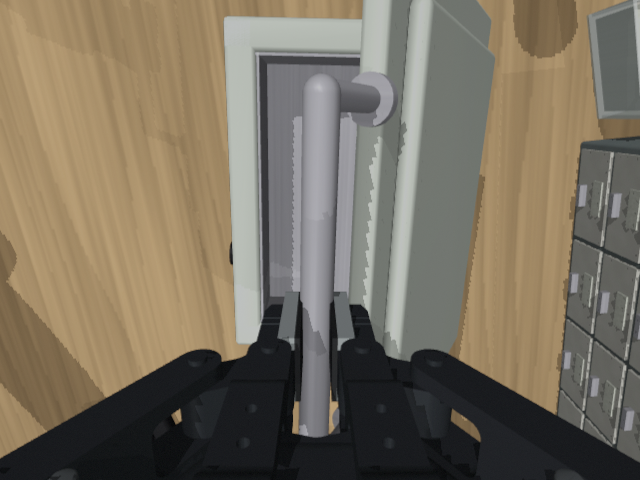

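View pics/p_s.png

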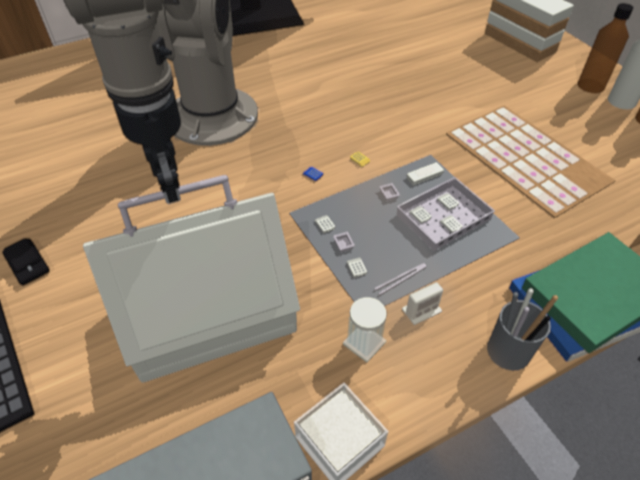

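The lid is steady at about 60° (58.9° from x travel, 61.7° from z travel), wrist force is about 5 N, and the tray holds three cassettes with two outside. Handing in.

```bash
python3 - <<'E'
from plant import env
print(env.finish_job())
E
```

```text
the job is handed in; nothing more can be done
None
```

I put three white cassettes into the steel tray, then gripped the lid bar, raised the lid to about 60° and handed the job in at about 24.7 s, still holding it.

**Cassettes:** the last scene picture shows the three lying flat and apart in the tray. The other two, the moulds, mailer, forceps, jar, timer and the blue and yellow look-alikes appear where they started.

**Lid angle:** my estimates disagreed a little, and I took it as about 60°.
- **Before the last nudge:** the camera views gave 58–59.4°, so I raised the lid by a small step of up to about 1°. I did not triangulate it again after that.
- **After the nudge:** the arm's travel gave 58.9° from its x movement and 61.7° from its z movement. The z figure may read high because the bar could have slipped a little in the grip.

**Forces:** the highest reading was about 25 N at 45° of lid opening, because my path ran about 3 mm too close to the hinge. I corrected it, and the wrist force was steady at about 5 N at hand-in.

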